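# Slide the hammering board home and latch it

### The job

Push the pale hammering board along the rails of its wooden fixture until it drops into the locating notches and lies fully down. Then push the red turn latch by its brass pin until it lies straight across the edge of the board. Only slide the board, never lift or tip it, and leave the other things on the bench where they are.

Things in the scene. Friction and masses are not known exactly. Their poses are not given: they have to be found in the camera images.
- fixture: Brown wooden fixture screwed to the bench, base 320 x 200 mm (x = -200 to +120), top at z = 12. Origin: on the bench below the seated board's centre; x = direction in which the board slides home, z up. Two rails at y = +-55 (18 wide, tops at z = 30, 92 clear between them, x = -180 to +100) carry the board; side cheeks at y = +-67 to +-83, tops at z = 46, guide it with 2 mm play.
- notch (a point): Bottom of the rail notch at fixture x = 65, y = 55, z = 22 mm. Each rail has two such notches, 26 mm long and 8 mm deep, centred at fixture x = -65 and +65; the board's lugs drop into all four at once and then stop hard against the notch ends.
- board: Loose pale board, about 0.5 kg, 170 (x, along the slide) x 130 mm, on four lugs 20 long, 10 high at x = +-65, y = +-55. Origin: centre, level with the lugs' undersides; deck from z = 10 to 24. Fixed on it: steel block 50 x 44 at the centre (top z = 36), dark peg 20 across at x = 60, y = -35 (top z = 49). Starts 40 to 95 mm behind home, origin 30 above the fixture's; home: 22 above, x within 3.
- board_rear (a point): Middle of the board's free, upright rear face (14 mm high, at board x = -85, y = 0, z = 17 mm): push here towards fixture +x, between the rails, where the bare base lies at z = 12 mm. Sliding takes some 1 to 4 N.
- latch (a joint): Angle (rad) of the red turn latch about its upright pivot: 0 = straight across the board's edge, arm to fixture -y (hard stop); grows anticlockwise from above; starts open at 1.45 to 1.75, arm along fixture +x over the cheek. Stays where left; about 1 N at the pin moves it. Arm 16 wide, from 49 to 59 mm above the bench: clears the seated board by 3 mm but hits one that has not dropped.
- latch_pivot (a point): Point on the latch's pivot axis, at fixture x = 30, y = 84 mm, 54 mm above the bench.
- latch_pin (a point): Centre of the upright brass pin (10 mm across, 28 mm tall, from 59 to 87 mm above the bench) near the free end of the latch arm, 46 mm from the pivot axis; the arm ends 8 mm beyond it.
- cup: White plastic cup, 68 mm across, 62 mm tall, loose beside the fixture; leave alone. Origin: centre of its underside.
- tin: Green tin, 66 mm across, 70 mm tall, loose; leave alone. Origin: centre of its underside.
- hammer: Hammer lying on the bench, 260 mm long; leave alone. Its x runs from handle to head.
- bowl: Brass bowl, 100 mm across, 45 mm tall, loose; leave alone. Origin: centre of its underside.
- jar: Amber jar, 64 mm across, 80 mm tall, loose; leave alone. Origin: centre of its underside.
- brush: Brush lying on the bench, 180 mm long; leave alone. Its x runs from handle to bristles.
- punch: Steel punch standing upright, 18 mm across, 60 mm tall, loose; leave alone. Origin: centre of its underside.
There are look-alikes about, which are no part of the job. Leave any orange or turquoise look-alike of the board alone.

How it is judged (in metres and radians):
On the way, in this order (a step that is already met when the one before it is completed fails the run):
1. the board has dropped into its notches (z of board in the frame of fixture between 0.0195 and 0.0245 m and x of board in the frame of fixture between -0.006 and 0.006 m and angle between board's own z axis and vertical below 0.03 rad), for 0.2 s.
2. the latch is turned across the board (value of joint latch below 0.15 rad), for 0.1 s.
At the end, for the whole second after the job is handed in: The board lies level in its notches (origin 22 mm above the fixture's, +-2.5 mm, within 6 mm along the slide, at rest) and the latch is within 0.15 rad of straight across it (all of step 1 and value of joint latch below 0.15 rad and linear speed of board below 0.02 m/s); the robot touches nothing.
It fails at once if the board was lifted more than 10 mm off the rails (z of board in the frame of fixture above 0.04 m).
It fails at once if the board was tipped more than 0.17 rad (angle between board's own z axis and vertical above 0.17 rad).
It fails at once if a bystander was moved more than 20 mm (distance of any of cup, tin, hammer, bowl, jar, brush, punch from where it was at the start of the episode above 0.02 m).
It also fails if it takes over 51 s, if anything falls off the work surface, if the arm or the gripper's body presses on something with over 40 N, if the wrist force passes 120 N, or if a joint passes its speed limit or range.

### The arm

A 6-joint arm with a two-finger parallel gripper is mounted at the origin on the work surface. World frame = base frame: x ahead of the robot, y to its left, z up, the work surface at z = 0. Lengths are in m, angles in degrees, forces in N, time in s.
With the tool pointing down it reaches from about 0.25 to 0.725 m from the base axis. Payload 9.7 kg.
Tool frame: the origin (TCP) lies midway between the tips of the shut fingers; the grasp point (between the pads) lies 19 mm behind it; z points along the fingers, y is the line along which they close (so a half turn about z gives the same grasp; the last joint's range is limited). The gripper opens to 85 mm and grips with 20 to 120 N. Pads are 22 mm wide; open, the fingers measure 114 mm over their backs; the gripper's body (76 mm by 85 mm) begins 54 mm behind the grasp point. The pads swing forward as they close: fully open they stand 13 mm farther back than shut.
Start: joints at [73.281, 4.979, 10.078, 95.1, 0, 90], TCP at [0.158, 0.527, 0.194] pointing down, gripper open.
Joint ranges: [-179.16, 179.16], [-48.56, 103.87], [-65.8, 70.77], [-126.05, 130.52], [-82.76, 87.17], [-180, 180]. Speed limits (degrees/s): [127.2, 127.2, 147.25, 180, 180, 180].

### API

Orientations are given as [roll, pitch, yaw] about the fixed x, y, z axes, in that order (R = Rz(yaw) Ry(pitch) Rx(roll)).
In Python, from workcell import bot gives the robot as it stands.
- The arm moves only by the shell command python3 -m crank 'ROWS' [FORCE]. ROWS is JSON, a list of rows, each an object with "gripper": the finger opening in mm, from 0 to 85.4; "travel": the shift along the tool's x, y, z in mm, a list of three; "twist": the turn, a rotation vector about the tool's x, y, z in rad, a list of three. In form: [{"gripper": gripper, "travel": [tx, ty, tz], "twist": [rx, ry, rz]}, ...]. A call has 1 to 12 rows; each row shifts and turns the commanded pose from where the row before left it, along the tool's axes as they then stand; what a row does not reach is not made up. A row lasts 1/8 s, in which the tool goes at most 62.5 mm and 10.7 degrees, less where a joint would pass 70% of its speed; a pose out of reach is approached as far as the arm can. A call is refused whole if a number of a shift passes 62.5 or a number of a turn 0.188, either way. A call with a gripper value outside its range is refused whole. The fingers move at their own pace and stop on an object; FORCE is the grip in N (left out, the last holds). Time passes only in rows, so rows that do not move let the fingers close. It gives the time, the measured TCP pose, the force, the opening and the grip force at its end, in the units of the state.
- bot.get_obs(): the state, without advancing time (a new reading comes with each control period).
- bot.camera(name): name is "scene" or "top"; returns the picture (400x640x3 uint8, red, green, blue); there is no depth.
- bot.calibration(name): a dict with "vfov" (degrees; the focal length in pixels is half the picture's height over the tangent of half this angle, whatever the lens; pixels are square), "cx", "cy" (the principal point, pixels), "camera_from_world" (4x4, takes a point from world to camera coordinates). Camera axes: x right, y down, z forward; pixel columns grow to the right and rows downward; lengths in m; the calibration is good to about 2 mm. A picture is of the moment at which its call begins. calibration takes no time and is no camera call.
- bot.job_done(): hands the job in; it is judged then, once.
The state is a dict: "time": time; "q": joint angles; "qd": joint speeds; "joint_efforts": joint torques, N m; "ee_pos": TCP position; "tcp_rot": TCP orientation; "wrist_force": force on the tool from outside, world axes, zero at the start; "torque": the same for the moment, N m; "opening": finger opening in m; "grasp_force": force on a finger pad.
Only numpy, scipy, OpenCV 4.12 (cv2) and the standard library are available. Lean on these libraries where they do the work, as an engineer would, in place of code of your own. Each camera call takes 0.05 s, during which the arm holds its last target. There are 200 camera calls.

## Working session

There is one attempt and no reset: what is moved stays moved. The work goes in short steps, Python scripts to look and compute and a shell command to move; the robot and the scene stay as the last step left them, time stands still between calls to the robot, and variables do not carry over. Pictures are saved under pics/ and viewed, at most 12 in all, crops included, and the job is handed in when it is done.

```bash
mkdir -p pics; cat > h.py <<'E'
from workcell import bot
import numpy as np, cv2
def snap(n,f):
    im=bot.camera(n); cv2.imwrite(f,im[:,:,::-1]); return im
def P(n):
    c=bot.calibration(n); f=200/np.tan(np.radians(c["vfov"]/2)); return f,c["cx"],c["cy"],np.array(c["camera_from_world"])
def ray(n,u,v):
    f,cx,cy,T=P(n); R=T[:3,:3]; o=-R.T@T[:3,3]; d=R.T@np.array([(u-cx)/f,(v-cy)/f,1]); return o,d
def plane(n,u,v,z):
    o,d=ray(n,u,v); return o+d*(z-o[2])/d[2]
def proj(n,p):
    f,cx,cy,T=P(n); q=T[:3,:3]@np.array(p)+T[:3,3]; return np.array([cx+f*q[0]/q[2],cy+f*q[1]/q[2]])
def two(a,b):
    o1,d1=ray("scene",*a); o2,d2=ray("top",*b); A=np.stack([d1,-d2],1); s=np.linalg.lstsq(A,o2-o1,rcond=None)[0]
    p,q=o1+s[0]*d1,o2+s[1]*d2; return (p+q)/2,np.linalg.norm(p-q)
E
python3 - <<'E'
from h import *
snap("scene","pics/s0.png");snap("top","pics/t0.png")
o=bot.get_obs();print(o)
for n in("scene","top"):print(bot.calibration(n))
E
```

```text
{'time': 0.1, 'q': array([ 7.32794088e+01,  5.01061979e+00,  1.00375051e+01,  9.50979492e+01,
       -2.16168505e-03,  8.99996881e+01]), 'qd': array([ 0.01657537, -0.08446347,  0.20200181,  0.10406177,  0.02025667,
        0.00582719]), 'joint_efforts': array([ 8.46462535e-04, -5.21559191e+01,  4.65653801e+01,  1.59449381e-02,
       -6.51504664e-06, -6.86996103e-06]), 'ee_pos': array([0.15817869, 0.52650722, 0.19371501]), 'tcp_rot': array([-1.79928936e+02,  2.16129654e-03,  1.63279723e+02]), 'wrist_force': array([-0.50191163, -0.81128891, -0.37894058]), 'torque': array([-0.05445745,  0.00900833, -0.00389382]), 'grasp_force': 0.0, 'opening': 0.08555721239507748}
{'vfov': 55.711622252598, 'cx': 316.28500818171585, 'cy': 197.43736238980017, 'camera_from_world': array([[ 0.4212348 ,  0.90688999,  0.01057334, -0.24075635],
       [ 0.5320865 , -0.23767045, -0.81264796, -0.21870245],
       [-0.73446933,  0.34794154, -0.58265898,  1.39268315],
       [ 0.        ,  0.        ,  0.        ,  1.        ]])}
{'vfov': 46.75275263996012, 'cx': 322.34934599086336, 'cy': 202.5540861128766, 'camera_from_world': array([[-5.29896948e-04, -9.99999314e-01,  1.04505223e-03,
         1.98651526e-02],
       [-9.94053991e-01,  4.12953310e-04, -1.08887524e-01,
         5.22923512e-01],
       [ 1.08887018e-01, -1.09653751e-03, -9.94053527e-01,
         1.43674181e+00],
       [ 0.00000000e+00,  0.00000000e+00,  0.00000000e+00,
         1.00000000e+00]])}
```

View pics/s0.png

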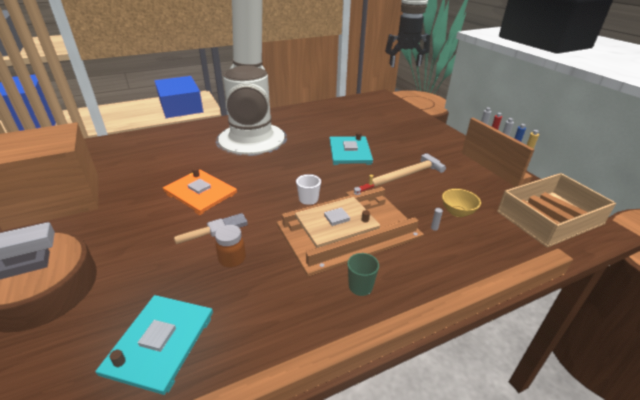

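View pics/t0.png

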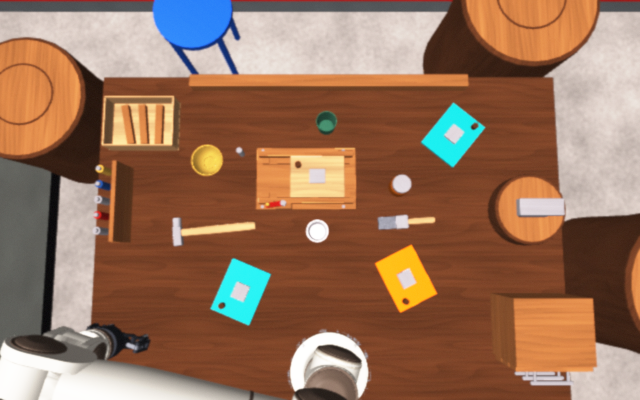

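The pale board lies in the brown fixture (top 317,176; scene 338,220). The look-alikes are orange (top 406,278) and turquoise (240,291 and 453,134). The pale one is on the rails with the red latch next to it (top 275,204), so it is the one meant. Fixture +x points left in the top view (≈ world +y). I'll confirm with a crop.

```bash
python3 - <<'E'
from h import *
a=cv2.imread("pics/t0.png")[135:225,235:375];b=cv2.imread("pics/s0.png")[160:280,265:435]
a=cv2.resize(a,None,fx=4,fy=4,interpolation=cv2.INTER_CUBIC);b=cv2.resize(b,(560,395)[:2] and (340,240),interpolation=cv2.INTER_CUBIC)
c=np.zeros((600,560,3),np.uint8);c[:360]=a;c[360:600,:340]=b;cv2.imwrite("pics/c0.png",c)
for n in("top","scene"):
    im=cv2.imread(f"pics/{n[0]}0.png");h=cv2.cvtColor(im,cv2.COLOR_BGR2HSV)
    pale=cv2.inRange(h,(12,60,180),(25,160,255)); red=cv2.inRange(h,(0,190,120),(5,255,255))|cv2.inRange(h,(172,170,120),(180,255,255)); gray=cv2.inRange(h,(0,0,140),(180,45,230))
    for k,m in(("pale",pale),("red",red),("gray",gray)):
        for ct in cv2.findContours(m,0,2)[0]:
            x,y=ct.mean(0)[0]
            if cv2.contourArea(ct)>8 and 235<x<440 and 130<y<280: print(n,k,cv2.contourArea(ct),cv2.boundingRect(ct),[np.round(v,1) for v in cv2.minAreaRect(ct)])
E
```

```text
top pale 131.0 (408, 217, 27, 7) [array([421., 220.]), array([ 6., 26.]), np.float64(90.0)]
top pale 2313.5 (268, 154, 78, 44) [array([306.5, 175.5]), array([77., 43.]), np.float64(-0.0)]
top pale 17.5 (335, 148, 20, 4) [array([344.5, 149.5]), array([ 3., 19.]), np.float64(90.0)]
top red 32.5 (269, 201, 11, 6) [array([273.8, 203.9]), array([ 4.6, 10.2]), np.float64(80.5)]
top gray 145.5 (398, 271, 16, 17) [array([405.6, 278.2]), array([14.3, 11.6]), np.float64(63.4)]
top gray 28.0 (308, 222, 15, 18) [array([313.4, 228.8]), array([11.4, 17.9]), np.float64(25.0)]
top gray 326.0 (378, 215, 31, 14) [array([393. , 221.5]), array([13., 30.]), np.float64(90.0)]
top gray 12.5 (281, 201, 5, 5) [array([283., 203.]), array([4., 4.]), np.float64(90.0)]
top gray 236.5 (393, 175, 18, 18) [array([401.5, 183.5]), array([17., 17.]), np.float64(90.0)]
top gray 170.0 (310, 169, 15, 14) [array([317. , 175.5]), array([13., 14.]), np.float64(90.0)]
top gray 18.0 (236, 147, 6, 6) [array([238.7, 149.9]), array([4.9, 4.9]), np.float64(63.4)]
scene pale 347.5 (323, 230, 99, 38) [array([371.4, 248.2]), array([
[... 391 characters left out ...]
.3, 61. ]), np.float64(71.6)]
scene gray 22.0 (435, 208, 8, 5) [array([438.5, 210. ]), array([4., 7.]), np.float64(90.0)]
scene gray 215.0 (324, 208, 26, 15) [array([336.8, 215.9]), array([14.9, 22.5]), np.float64(71.6)]
scene gray 13.5 (354, 187, 6, 4) [array([356.5, 188.5]), array([3., 5.]), np.float64(90.0)]
scene gray 559.5 (296, 174, 25, 30) [array([308. , 188.5]), array([29., 24.]), np.float64(90.0)]
scene gray 97.0 (422, 154, 23, 15) [array([433.3, 159.7]), array([24.1,  5.8]), np.float64(33.7)]
scene gray 59.0 (344, 142, 13, 7) [array([350., 145.]), array([ 6., 12.]), np.float64(90.0)]
scene gray 1417.0 (218, 123, 67, 32) [array([251.2, 139.4]), array([28.9, 66.6]), np.float64(84.4)]
```

View pics/c0.png

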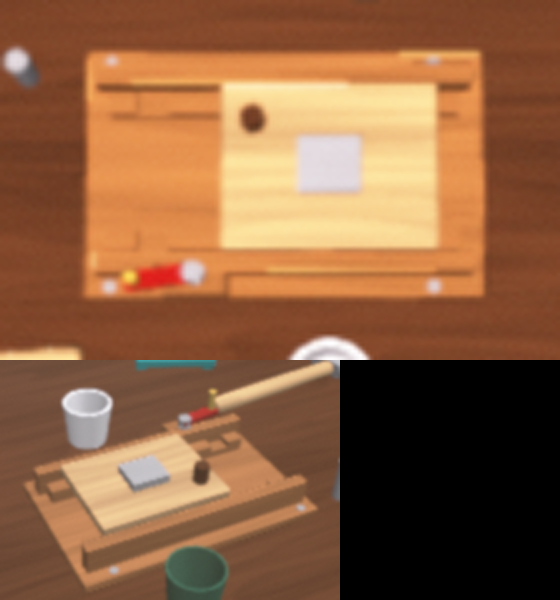

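The crop confirms the pale board on the fixture: deck edges at top u 290–344.5, v 155.7–197. The peg is at (298,164), the red latch pivot at (283,202.8) and the brass pin at (267.5,204.5). Next I compute positions.

```bash
python3 - <<'E'
from h import *
np.set_printoptions(precision=4,suppress=True)
print("block",two((336.8,215.9),(317,175.5)))
print("pin",two((371,177.5),(267.5,204.5)))
print("pivot",two((357.5,190),(283,202.75)))
for c in[(290,155.7),(344.5,155.7),(344.5,197),(290,197)]: print("deck",plane("top",*c,.054))
for c in[(256.8,148),(356.2,148),(356.2,209),(256.3,209)]: print("base",plane("top",*c,.012))
print("pin top",plane("top",267.5,204.5,.087),"piv",plane("top",283,202.75,.062))
for n,c in dict(cup=(317,231),punch=(239,152),bowl=(207,160),tin=(326,122),jar=(401,184),brush=(385,222)).items(): print(n,plane("top",*c,.05))
for c in[(62,462),(107,530),(228,492)]: print("scene deck",plane("scene",265+c[0]/2,160+(c[1]-360)/2,.054))
E
```

```text
block (array([0.605 , 0.0376, 0.0603]), np.float64(0.002863003604788238))
pin (array([0.5127, 0.1893, 0.0782]), np.float64(0.004335498803783341))
pivot (array([0.5206, 0.144 , 0.0543]), np.float64(0.004536118946575557))
deck [0.6685 0.1213 0.054 ]
deck [ 0.6684 -0.0501  0.054 ]
deck [ 0.5375 -0.0494  0.054 ]
deck [0.5376 0.1204 0.054 ]
base [0.7029 0.2322 0.012 ]
base [ 0.7028 -0.0903  0.012 ]
base [ 0.504  -0.0886  0.012 ]
base [0.5041 0.2308 0.012 ]
pin top [0.5107 0.1863 0.087 ] piv [0.5187 0.1414 0.062 ]
cup [0.4319 0.0363 0.05  ]
punch [0.6813 0.2827 0.05  ]
bowl [0.6556 0.383  0.05  ]
tin [0.7783 0.0079 0.05  ]
jar [ 0.579  -0.2269  0.05  ]
brush [ 0.4597 -0.1749  0.05  ]
scene deck [ 0.5389 -0.0417  0.054 ]
scene deck [ 0.6751 -0.0432  0.054 ]
scene deck [0.6745 0.1172 0.054 ]
```

```bash
python3 -m crank '[{"gripper":0,"travel":[0,0,0],"twist":[0,0,-0.146]},{"gripper":0,"travel":[0,0,0],"twist":[0,0,-0.146]},{"gripper":0,"travel":[-28,-39,0],"twist":[0,0,0]},{"gripper":0,"travel":[-28,-39,0],"twist":[0,0,0]},{"gripper":0,"travel":[-28,-39,0],"twist":[0,0,0]},{"gripper":0,"travel":[-28,-39,0],"twist":[0,0,0]},{"gripper":0,"travel":[-28,-39,0],"twist":[0,0,0]},{"gripper":0,"travel":[-28,-39,0],"twist":[0,0,0]},{"gripper":0,"travel":[-28,-39,0],"twist":[0,0,0]},{"gripper":0,"travel":[-28,-39,0],"twist":[0,0,0]},{"gripper":0,"travel":[-28,-39,0],"twist":[0,0,0]},{"gripper":0,"travel":[-28,-39,0],"twist":[0,0,0]}]' 20
```

```text
time: 1.6
ee_pos: [0.4389, 0.1353, 0.1942]
tcp_rot: [-180.0, -0.0, -180.0]
wrist_force: [-0.4, 0.6, -0.7]
opening: 0.0001
grasp_force: 0.0
```

```bash
python3 -m crank '[{"gripper":0,"travel":[-27,-39,0],"twist":[0,0,0]},{"gripper":0,"travel":[-27,-39,0],"twist":[0,0,0]},{"gripper":0,"travel":[-27,-39,0],"twist":[0,0,0]},{"gripper":0,"travel":[-27,-39,0],"twist":[0,0,0]},{"gripper":0,"travel":[-28,-39,0],"twist":[0,0,0]},{"gripper":0,"travel":[-28,-39,0],"twist":[0,0,0]},{"gripper":0,"travel":[0,0,40],"twist":[0,0,0]},{"gripper":0,"travel":[0,0,40],"twist":[0,0,0]},{"gripper":0,"travel":[0,0,30],"twist":[0,0,0]},{"gripper":0,"travel":[0,0,0],"twist":[0,0,0]}]'; python3 - <<'E'
from h import *
im=snap("top","pics/t1.png");s=snap("scene","pics/s1.png")
c=np.zeros((600,640,3),np.uint8);c[:360]=cv2.resize(im[120:240,230:443],(640,360));c[360:,:450]=cv2.resize(s[160:280,230:455],(450,240))
cv2.imwrite("pics/c1.png",c[:,:,::-1]); print(proj("top",[.603,-.098,.084]))
E
```

```text
time: 2.85
ee_pos: [0.6006, -0.0969, 0.0816]
tcp_rot: [180.0, -0.3, -180.0]
wrist_force: [-0.2, 0.3, 0.9]
opening: 0.0001
grasp_force: 0.0
[360.70606825 174.61702578]
```

View pics/c1.png

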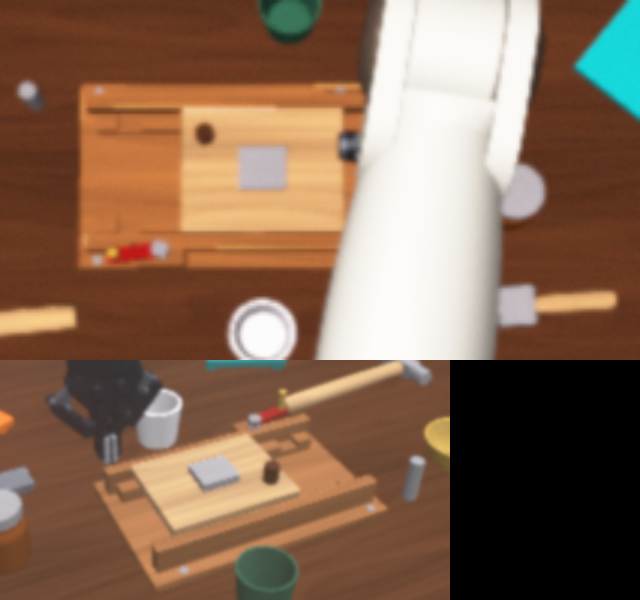

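```bash
python3 -m crank '[{"gripper":0,"travel":[0,0,0],"twist":[0,0,0.1745]},{"gripper":0,"travel":[0,0,0],"twist":[0,0,0.1745]},{"gripper":0,"travel":[0,0,0],"twist":[0,0,0.1745]},{"gripper":0,"travel":[0,0,0],"twist":[0,0,0.1745]},{"gripper":0,"travel":[0,0,0],"twist":[0,0,0.1745]},{"gripper":0,"travel":[0,0,0],"twist":[0,0,0.1745]},{"gripper":0,"travel":[0,0,0],"twist":[0,0,0.1745]},{"gripper":0,"travel":[0,0,0],"twist":[0,0,0.1745]},{"gripper":0,"travel":[0,0,0],"twist":[0,0,0.1745]},{"gripper":0,"travel":[0,3,20],"twist":[0,0,0]},{"gripper":0,"travel":[0,0,20],"twist":[0,0,0]},{"gripper":0,"travel":[0,0,12],"twist":[0,0,0]}]'; python3 -c "
from workcell import bot;print(bot.get_obs()['q'])"
```

```text
time: 4.45
ee_pos: [0.6051, -0.0971, 0.0309]
tcp_rot: [-179.9, -0.0, 90.2]
wrist_force: [-0.9, -0.0, 0.6]
opening: 0.0002
grasp_force: 0.0
[-9.11500800e+00  1.35126520e+01  1.64541436e+00  7.81947359e+01
  6.70733583e-07  8.06524619e+01]
```

```bash
python3 -m crank '[{"gripper":0,"travel":[15,-1,3],"twist":[0,0,0]},{"gripper":0,"travel":[10,0,0],"twist":[0,0,0]},{"gripper":0,"travel":[6,0,0],"twist":[0,0,0]},{"gripper":0,"travel":[6,0,0],"twist":[0,0,0]},{"gripper":0,"travel":[6,0,0],"twist":[0,0,0]},{"gripper":0,"travel":[6,0,0],"twist":[0,0,0]},{"gripper":0,"travel":[6,0,0],"twist":[0,0,0]},{"gripper":0,"travel":[6,0,0],"twist":[0,0,0]},{"gripper":0,"travel":[6,0,0],"twist":[0,0,0]},{"gripper":0,"travel":[6,0,0],"twist":[0,0,0]},{"gripper":0,"travel":[6,0,0],"twist":[0,0,0]},{"gripper":0,"travel":[6,0,0],"twist":[0,0,0]}]'
```

```text
time: 5.95
ee_pos: [0.6043, -0.0117, 0.0294]
tcp_rot: [180.0, 0.0, 90.0]
wrist_force: [-0.0, 0.1, 0.9]
opening: -0.0003
grasp_force: 0.0
```

```bash
python3 -m crank '[{"gripper":0,"travel":[4,0,0],"twist":[0,0,0]},{"gripper":0,"travel":[4,0,0],"twist":[0,0,0]},{"gripper":0,"travel":[4,0,0],"twist":[0,0,0]},{"gripper":0,"travel":[3,0,0],"twist":[0,0,0]},{"gripper":0,"travel":[3,0,0],"twist":[0,0,0]}]'; python3 - <<'E'
from h import *
im=snap("top","pics/t2.png");s=snap("scene","pics/s2.png");print(bot.get_obs()["wrist_force"],bot.get_obs()["ee_pos"])
c=np.zeros((600,640,3),np.uint8);c[:360]=cv2.resize(im[120:240,230:443],(640,360));c[360:,:450]=cv2.resize(s[160:280,230:455],(450,240))
cv2.imwrite("pics/c2.png",c[:,:,::-1])
E
```

```text
time: 6.58
ee_pos: [0.6043, 0.006, 0.0294]
tcp_rot: [-180.0, 0.0, 90.0]
wrist_force: [0.3, -0.3, -0.1]
opening: 0.0003
grasp_force: 0.0
[ 0.34526355 -0.34743561 -0.44146364] [0.60429167 0.00608648 0.02936549]
```

View pics/c2.png

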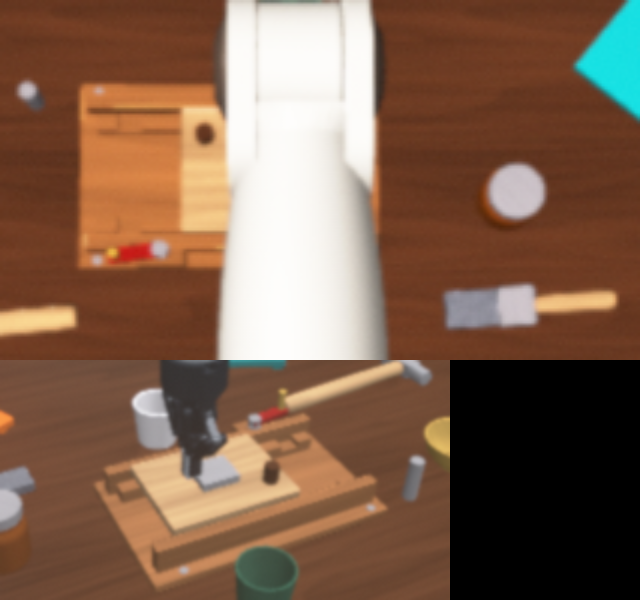

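The pictures show the board unmoved (peg still at crop 205,133), and the fingertip appears above the deck at scene ≈(327,197). I'll compare the reported TCP with what the cameras show.

```bash
python3 - <<'E'
from h import *
print(proj("scene",[.6006,-.0969,.0816]),"seen approx",(230+112/2,160+98/2))
for z in(.029,.054,.06,.08):print(z,proj("scene",[.6043,.006,z]))
s=cv2.imread("pics/s2.png")[165:245,285:385];s1=cv2.imread("pics/s1.png")[150:230,235:335]
cv2.imwrite("pics/c3.png",np.hstack([cv2.resize(s1,(400,320),interpolation=2),cv2.resize(s,(400,320),interpolation=2)]))
E
```

```text
[283.76886658 222.47833904] seen approx (286.0, 209.0)
0.029 [324.20351605 228.9774343 ]
0.054 [324.43775934 221.11524162]
0.06 [324.49508632 219.19110628]
0.08 [324.6893774  212.66987814]
```

View pics/c3.png

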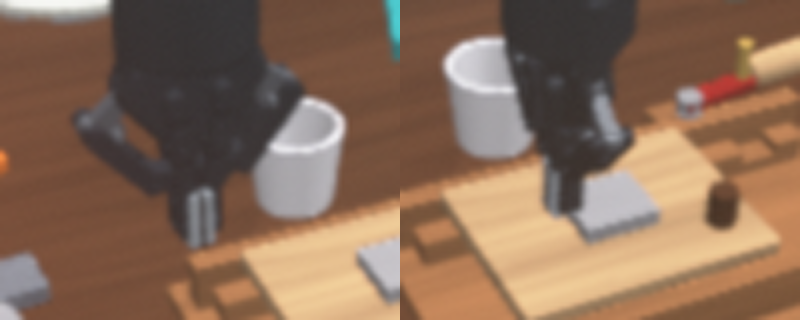

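```bash
python3 - <<'E'
from h import *
np.set_printoptions(precision=4,suppress=True)
for z in(.056,.061,.066): print(plane("scene",325,218,z),plane("scene",285,211,z+.052))
t=cv2.imread("pics/t0.png")[300:375,70:170];s=cv2.imread("pics/s0.png")[0:75,370:470]
cv2.imwrite("pics/c4.png",np.hstack([cv2.resize(t,(400,300),interpolation=2),cv2.resize(s,(400,300),interpolation=2)]))
p=[.1582,.5265,.1937]
for z in(.1937,.2067,.24): print(z,proj("top",[*p[:2],z]),proj("scene",[*p[:2],z]))
E
```

```text
[0.5962 0.0114 0.056 ] [ 0.5938 -0.0902  0.108 ]
[0.6018 0.0086 0.061 ] [ 0.5999 -0.0923  0.113 ]
[0.6073 0.0057 0.066 ] [ 0.606  -0.0945  0.118 ]
0.1937 [136.4713 329.083 ] [402.101   80.2459]
0.2067 [134.5515 329.8684] [402.6252  76.5979]
0.24 [129.4475 331.9565] [403.9955  67.0622]
```

View pics/c4.png

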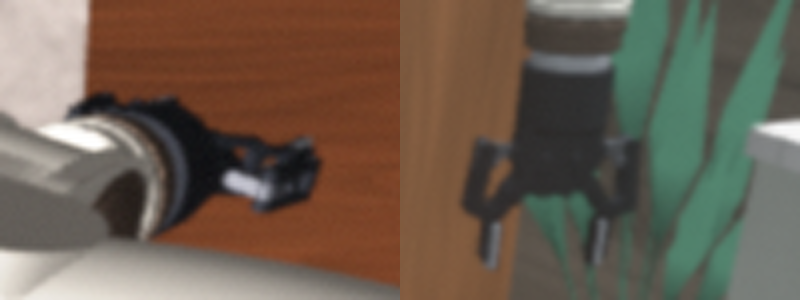

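The reported TCP z reads about 34 mm lower than the tips the cameras see: start pose tips at scene ≈(406,66), and both later views agree. So the tool passed over the deck. I'll back off behind the board and descend further.

```bash
python3 -m crank '[{"gripper":0,"travel":[-35,0,0],"twist":[0,0,0]},{"gripper":0,"travel":[-35,0,0],"twist":[0,0,0]},{"gripper":0,"travel":[-33,0,0],"twist":[0,0,0]},{"gripper":0,"travel":[0,0,12],"twist":[0,0,0]},{"gripper":0,"travel":[0,0,10],"twist":[0,0,0]},{"gripper":0,"travel":[0,0,7],"twist":[0,0,0]},{"gripper":0,"travel":[0,0,0],"twist":[0,0,0]}]'; python3 - <<'E'
from h import *
s=snap("scene","pics/s3.png")
for z in (.025,.035,.045):print(z,proj("scene",[.604,-.097,z]))
cv2.imwrite("pics/c5.png",cv2.resize(s[160:270,230:380],(750,550),interpolation=2)[:,:,::-1])
E
```

```text
time: 7.55
ee_pos: [0.6039, -0.0963, -0.0005]
tcp_rot: [-179.9, -0.0, 90.1]
wrist_force: [-0.5, -0.6, -0.2]
opening: -0.0002
grasp_force: 0.0
0.025 [285.18014625 241.72668235]
0.035 [285.02234276 238.57855021]
0.045 [284.86247097 235.38915611]
```

View pics/c5.png

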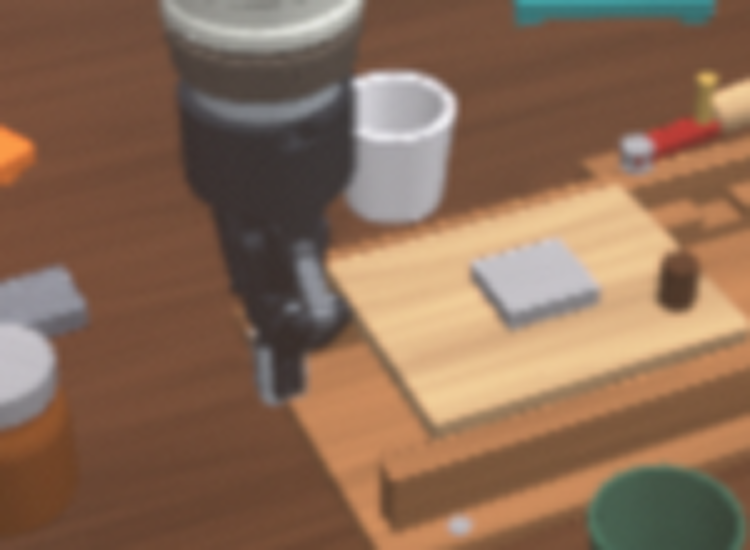

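Tip now at scene (286,240), so z≈0.03 and behind the rear face. I'll lower 4 mm and push.

```bash
python3 -m crank '[{"gripper":0,"travel":[15,0,4],"twist":[0,0,0]},{"gripper":0,"travel":[10,0,0],"twist":[0,0,0]},{"gripper":0,"travel":[6,0,0],"twist":[0,0,0]},{"gripper":0,"travel":[6,0,0],"twist":[0,0,0]},{"gripper":0,"travel":[6,0,0],"twist":[0,0,0]},{"gripper":0,"travel":[6,0,0],"twist":[0,0,0]}]'; python3 -m crank '[{"gripper":0,"travel":[6,0,0],"twist":[0,0,0]},{"gripper":0,"travel":[6,0,0],"twist":[0,0,0]},{"gripper":0,"travel":[6,0,0],"twist":[0,0,0]},{"gripper":0,"travel":[6,0,0],"twist":[0,0,0]},{"gripper":0,"travel":[6,0,0],"twist":[0,0,0]},{"gripper":0,"travel":[6,0,0],"twist":[0,0,0]}]'
```

```text
time: 8.35
ee_pos: [0.6044, -0.0484, -0.0034]
tcp_rot: [180.0, 0.0, 90.0]
wrist_force: [-0.7, -3.7, 1.0]
opening: -0.0001
grasp_force: 2.0
time: 9.1
ee_pos: [0.6044, -0.0119, -0.0034]
tcp_rot: [180.0, 0.0, 90.0]
wrist_force: [-0.4, -5.0, 3.6]
opening: -0.0002
grasp_force: 2.6
```

```bash
python3 -m crank '[{"gripper":0,"travel":[4,0,0],"twist":[0,0,0]},{"gripper":0,"travel":[4,0,0],"twist":[0,0,0]},{"gripper":0,"travel":[4,0,0],"twist":[0,0,0]},{"gripper":0,"travel":[4,0,0],"twist":[0,0,0]},{"gripper":0,"travel":[3,0,0],"twist":[0,0,0]}]'; python3 -m crank '[{"gripper":0,"travel":[2,0,0],"twist":[0,0,0]},{"gripper":0,"travel":[2,0,0],"twist":[0,0,0]}]';python3 -m crank '[{"gripper":0,"travel":[2,0,0],"twist":[0,0,0]},{"gripper":0,"travel":[2,0,0],"twist":[0,0,0]}]'
```

```text
time: 9.72
ee_pos: [0.6043, 0.007, -0.0035]
tcp_rot: [180.0, 0.0, 90.0]
wrist_force: [0.8, -4.5, 3.1]
opening: -0.0002
grasp_force: 2.7
time: 9.98
ee_pos: [0.6043, 0.0109, -0.0035]
tcp_rot: [180.0, 0.0, 90.0]
wrist_force: [0.3, -5.3, 3.0]
opening: -0.0001
grasp_force: 2.7
time: 10.22
ee_pos: [0.6041, 0.0154, -0.0038]
tcp_rot: [-180.0, -0.1, 90.0]
wrist_force: [-0.1, -0.4, -0.5]
opening: 0.0001
grasp_force: 0.0
```

The wrist force fell to zero at y=0.015, so the board has dropped. I'll retract, rise, move beside the latch pin and check.

```bash
python3 -m crank '[{"gripper":0,"travel":[-15,0,0],"twist":[0,0,0]},{"gripper":0,"travel":[-20,0,0],"twist":[0,0,0]},{"gripper":0,"travel":[0,0,-35],"twist":[0,0,0]},{"gripper":0,"travel":[0,0,-40],"twist":[0,0,0]},{"gripper":0,"travel":[0,0,-40],"twist":[0,0,0]},{"gripper":0,"travel":[38,-19,0],"twist":[0,0,0]},{"gripper":0,"travel":[38,-19,0],"twist":[0,0,0]},{"gripper":0,"travel":[38,-19,0],"twist":[0,0,0]},{"gripper":0,"travel":[38,-19,0],"twist":[0,0,0]},{"gripper":0,"travel":[38,-19,0],"twist":[0,0,0]},{"gripper":0,"travel":[38,-19,0],"twist":[0,0,0]}]'; python3 -m crank '[{"gripper":0,"travel":[0,0,0],"twist":[0,0,-0.157]},{"gripper":0,"travel":[0,0,0],"twist":[0,0,-0.157]},{"gripper":0,"travel":[0,0,0],"twist":[0,0,-0.157]},{"gripper":0,"travel":[0,0,0],"twist":[0,0,-0.157]},{"gripper":0,"travel":[0,0,0],"twist":[0,0,-0.157]},{"gripper":0,"travel":[0,0,0],"twist":[0,0,0]}]'; python3 - <<'E'
from h import *
im=snap("top","pics/t4.png");s=snap("scene","pics/s4.png")
c=np.zeros((600,640,3),np.uint8);c[:240,:400]=cv2.resize(im[130:226,235:395],(400,240));c[240:,:]=cv2.resize(s[150:270,270:483],(640,360))
cv2.imwrite("pics/c6.png",c[:,:,::-1])
for m in(0,):
  h=cv2.cvtColor(s,cv2.COLOR_RGB2HSV);g=cv2.inRange(h,(0,0,140),(180,45,230))
  for ct in cv2.findContours(g,0,2)[0]:
    if cv2.contourArea(ct)>100: print(cv2.minAreaRect(ct)[0])
print("block home exp",proj("scene",[.6035,.1115,.058]),"undropped",proj("scene",[.6035,.1115,.066]))
E
```

```text
time: 11.6
ee_pos: [0.4899, 0.2079, 0.1114]
tcp_rot: [-180.0, -0.0, 90.0]
wrist_force: [0.3, 0.9, 0.3]
opening: -0.0
grasp_force: 0.0
time: 12.35
ee_pos: [0.4905, 0.2069, 0.1113]
tcp_rot: [-180.0, -0.0, 134.9]
wrist_force: [0.1, 0.1, 0.8]
opening: -0.0001
grasp_force: 0.0
(156.58120727539062, 334.3736267089844)
(463.5, 344.5)
(24.328115463256836, 234.7609100341797)
(227.79766845703125, 228.90965270996094)
(362.867919921875, 210.0377197265625)
(198.99998474121094, 185.50001525878906)
(308.0, 188.5)
(251.18145751953125, 139.3603515625)
(263.4759521484375, 97.12362670898438)
(554.6015625, 42.932525634765625)
(388.5, 37.5)
(343.973876953125, 47.47077560424805)
(276.0, 33.5)
(77.94770050048828, 67.01846313476562)
block home exp [361.9588725  208.84803007] undropped [362.21673393 206.31361026]
```

View pics/c6.png

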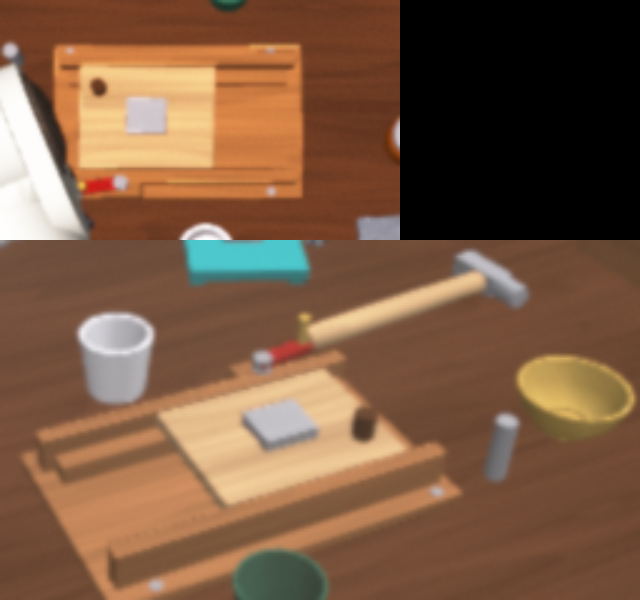

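The scene block top is at (362.9,210), against 208.8 predicted for seated and 206.3 for undropped, so the board is down at home. Now I descend beside the pin.

```bash
python3 -m crank '[{"gripper":0,"travel":[0,0,30],"twist":[0,0,0]},{"gripper":0,"travel":[0,0,30],"twist":[0,0,0]},{"gripper":0,"travel":[0,0,17],"twist":[0,0,0]},{"gripper":0,"travel":[0,0,0],"twist":[0,0,0]}]'; python3 - <<'E'
from h import *
s=snap("scene","pics/s5.png")
cv2.imwrite("pics/c7.png",cv2.resize(s[120:220,310:440],(780,600),interpolation=2)[:,:,::-1])
for z in(.06,.068,.076):print(proj("scene",[.4905,.2069,z]))
E
```

```text
time: 12.95
ee_pos: [0.4896, 0.2074, 0.0335]
tcp_rot: [-179.9, -0.0, 134.9]
wrist_force: [-0.8, -0.2, 0.5]
opening: 0.0004
grasp_force: 0.0
[370.82551043 177.74602936]
[371.09433147 175.34923478]
[371.36551645 172.93136338]
```

View pics/c7.png

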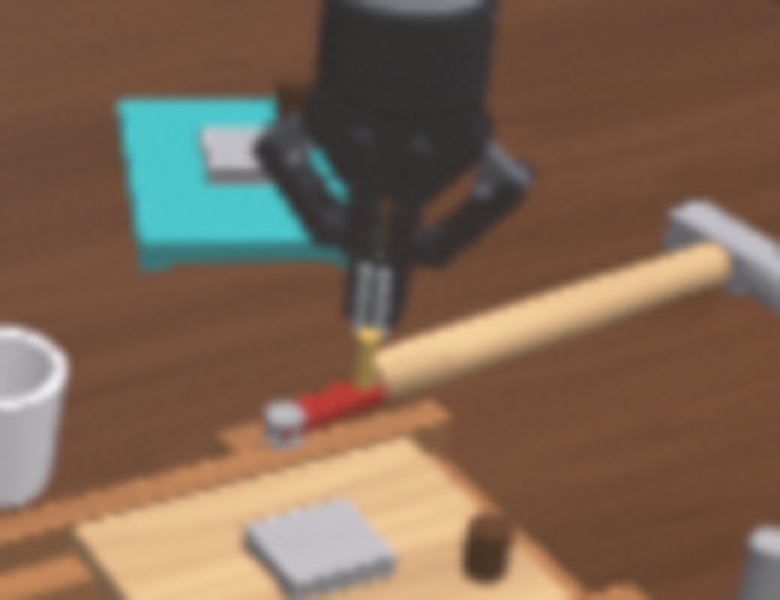

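Finger bottom at scene (372,175) agrees with z≈0.067, just beyond the pin (top at (371,175)). Now I push the pin along its arc.

```bash
python3 -m crank '[{"gripper":0,"travel":[-12,0,0],"twist":[0,0,0]},{"gripper":0,"travel":[-5,6,0],"twist":[0,0,0]},{"gripper":0,"travel":[-6,5,0],"twist":[0,0,0]},{"gripper":0,"travel":[-7,4,0],"twist":[0,0,0]},{"gripper":0,"travel":[-7.5,3,0],"twist":[0,0,0]},{"gripper":0,"travel":[-8,1,0],"twist":[0,0,0]},{"gripper":0,"travel":[-8,0,0],"twist":[0,0,0]}]';  python3 -m crank '[{"gripper":0,"travel":[-8,-1,0],"twist":[0,0,0]},{"gripper":0,"travel":[-7.5,-3,0],"twist":[0,0,0]},{"gripper":0,"travel":[-7,-4,0],"twist":[0,0,0]}]'
```

```text
time: 13.88
ee_pos: [0.5418, 0.1829, 0.0342]
tcp_rot: [-180.0, 0.0, 135.0]
wrist_force: [-0.2, 0.6, 0.1]
opening: 0.0002
grasp_force: 0.7
time: 14.25
ee_pos: [0.5518, 0.1612, 0.0343]
tcp_rot: [-180.0, 0.0, 135.0]
wrist_force: [0.4, 0.8, 0.7]
opening: 0.0001
grasp_force: 0.6
```

```bash
python3 -m crank '[{"gripper":0,"travel":[-3,-2.5,0],"twist":[0,0,0]},{"gripper":0,"travel":[-2,-2,0],"twist":[0,0,0]}]'; python3 - <<'E'
from h import *
s=snap("scene","pics/s6.png")
cv2.imwrite("pics/c8.png",cv2.resize(s[130:230,310:440],(780,600),interpolation=2)[:,:,::-1])
print(proj("scene",[.5655,.1415,.087]),proj("scene",[.5195,.1415,.06]))
E
```

```text
time: 14.5
ee_pos: [0.552, 0.1548, 0.0344]
tcp_rot: [-180.0, 0.0, 135.0]
wrist_force: [-0.5, 0.9, 0.3]
opening: -0.0002
grasp_force: 0.4
[365.41700388 188.85231505] [355.7877161  188.33150344]
```

View pics/c8.png

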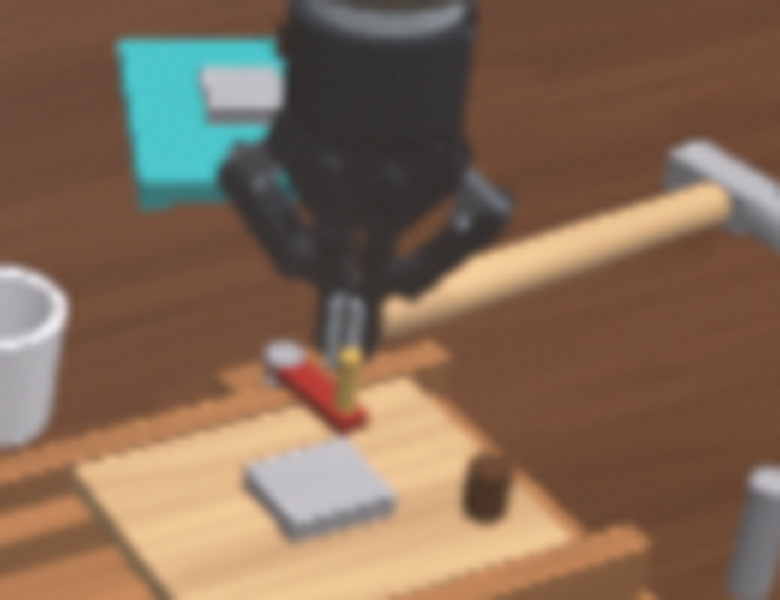

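The latch is nearly across: pin top at (368.3,188.8) against (365.4,188.9) at the stop. I'll keep pushing towards -y until it is felt.

```bash
python3 -m crank '[{"gripper":0,"travel":[-2,-2,0],"twist":[0,0,0]},{"gripper":0,"travel":[-2,-2,0],"twist":[0,0,0]}]'; python3 -m crank '[{"gripper":0,"travel":[-1,-1,0],"twist":[0,0,0]},{"gripper":0,"travel":[-1,-1,0],"twist":[0,0,0]}]'
```

```text
time: 14.8
ee_pos: [0.5519, 0.1502, 0.0344]
tcp_rot: [179.9, -0.1, 135.1]
wrist_force: [-0.8, 13.2, 0.1]
opening: -0.0001
grasp_force: 4.9
time: 15.05
ee_pos: [0.5517, 0.1498, 0.0346]
tcp_rot: [179.8, -0.3, 135.2]
wrist_force: [-2.8, 21.1, 0.4]
opening: -0.0001
grasp_force: 8.0
```

Hard stop felt (21 N). I'll back straight off, rise and verify.

```bash
python3 -m crank '[{"gripper":0,"travel":[7,7,0],"twist":[0,0,0]},{"gripper":0,"travel":[15,10,0],"twist":[0,0,0]},{"gripper":0,"travel":[0,0,-40],"twist":[0,0,0]},{"gripper":0,"travel":[0,0,-50],"twist":[0,0,0]},{"gripper":0,"travel":[30,0,-40],"twist":[0,0,0]},{"gripper":0,"travel":[40,0,0],"twist":[0,0,0]},{"gripper":0,"travel":[0,0,0],"twist":[0,0,0]}]'; python3 - <<'E'
from h import *
np.set_printoptions(precision=4,suppress=True)
s=snap("scene","pics/s7.png");t=snap("top","pics/t7.png")
for n,im in(("scene",s),("top",t)):
    h=cv2.cvtColor(im,cv2.COLOR_RGB2HSV)
    for k,m,lo in(("red",cv2.inRange(h,(0,190,100),(5,255,255))|cv2.inRange(h,(172,170,100),(180,255,255)),8),("gray",cv2.inRange(h,(0,0,140),(180,45,230)),100)):
        for ct in cv2.findContours(m,0,2)[0]:
            x,y=ct.mean(0)[0]
            if cv2.contourArea(ct)>lo and 255<x<400 and 140<y<240: print(n,k,cv2.minAreaRect(ct))
print("red exp mid",proj("scene",[.5425,.1415,.059]),proj("top",[.5425,.1415,.059]),"block exp",proj("scene",[.6035,.1115,.058]),proj("top",[.6035,.1115,.058]),bot.get_obs()["wrist_force"])
E
```

```text
time: 15.92
ee_pos: [0.4979, 0.2257, 0.1653]
tcp_rot: [179.9, 0.0, 135.2]
wrist_force: [-0.7, -0.2, 1.0]
opening: 0.0002
grasp_force: 0.0
scene gray ((363.08074951171875, 210.79615783691406), (14.032926559448242, 22.36497688293457), 74.74488067626953)
scene gray ((308.0, 188.5), (29.0, 24.0), 90.0)
top red ((283.0, 193.5), (4.0, 9.0), 0.0)
top gray ((393.5, 221.5), (13.0, 29.0), 90.0)
top gray ((293.0, 175.5), (13.0, 14.0), 90.0)
red exp mid [360.0557 193.0787] [283.112  195.2396] block exp [361.9589 208.848 ] [292.9179 175.8887] [-0.2156  0.2305 -0.3544]
```

The top view shows the red arm axis-aligned (angle 0, at 283,193.5) and the block at (293,175.5), where the home position puts it. I'm handing in.

```bash
python3 -c "
from workcell import bot;print(bot.job_done())"
```

```text
the job is handed in; nothing more can be done
None
```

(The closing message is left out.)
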